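# Clear a primed drawer front, index the spray turntable three clicks, hold

### The arm

A 6-joint arm with a two-finger parallel gripper is mounted at the origin on the work surface. World frame = base frame: x ahead of the robot, y to its left, z up, the work surface at z = 0. Lengths are in m, angles in rad, forces in N, time in s.
With the tool pointing down it reaches from about 0.25 to 0.725 m from the base axis. Payload 9.7 kg.
Tool frame: the origin (TCP) lies between the finger pads; the fingertips stand tcp_to_tips ahead of it and the grasp point (between the pads) lies 6 mm ahead of it (tcp_to_tips is the distance from the TCP to the fingertips, in m); z points along the fingers, y is the line along which they close (so a half turn about z gives the same grasp; the last joint's range is limited). The gripper opens to 85 mm and grips with 20 to 120 N. Pads are 22 mm wide; open, the fingers measure 114 mm over their backs; the gripper's body (76 mm by 85 mm) begins 54 mm behind the grasp point. The pads swing forward as they close: fully open they stand 13 mm farther back than shut.
Start: joints at [1.212, 0.087, 0.176, 1.66, 0, 1.571], TCP at [0.193, 0.515, 0.256] pointing down, gripper open.
Joint ranges: [-3.13, 3.13], [-0.85, 1.81], [-1.15, 1.24], [-2.2, 2.28], [-1.44, 1.52], [-3.14, 3.14]. Speed limits (rad/s): [2.22, 2.22, 2.57, 3.14, 3.14, 3.14].

### API

Orientations are given as a rotation vector (axis times angle).
In Python, from cell import * gives the robot as it stands. The module is installed in compiled form; this text tells all that it offers.
- The arm moves only by the shell command python3 -m creep FILE, which reads ROWS from the file FILE. ROWS is a JSON list that holds a single list of rows (three levels of brackets), with 1 to 5 rows, each of 7 numbers: the finger opening in m, then dx, dy, dz in m, then a rotation vector rx, ry, rz in rad; each row is the pose to reach, as a shift and turn from the pose commanded when the command began, along the tool's axes at that moment; what a row does not reach only later rows make up. A row lasts 1/12 s, in which the tool goes at most 0.0417 m and 0.125 rad, less where a joint would pass 70% of its speed; a pose out of reach is approached as far as the arm can. The fingers move at their own pace and stop on an object; the grip force is fixed at half the most. Time passes only in rows, so rows that do not move let the fingers close. It prints the time, the measured TCP pose, the force, the opening and the grip force at its end. Input that does not fit is refused with a message, and nothing moves.
- sense(): the state, without advancing time (a new reading comes with each control period).
- camera(name): name is "scene" or "side" or "wrist"; returns the picture (480x640x3 uint8, red, green, blue); there is no depth.
- camera_params(name): a dict with "fx", "fy", "cx", "cy" (pixels), "R" (3x3) and "t" (3): a world point X has camera coordinates R X + t. Camera axes: x right, y down, z forward; pixel columns grow to the right and rows downward; lengths in m; the calibration is good to about 2 mm. A picture is of the moment at which its call begins: read the wrist's pose just before it. camera_params takes no time and is no camera call; for the wrist camera it gives the pose at the moment of the call.
- sign_off(): hands the job in; it is judged then, once.
Trained networks look in the newest picture that a camera, given by its name, has taken for a name from the list of things; names that differ only in an ending like _2 or _b are one class to them, and where a whole thing is asked for, a point or a joint stands for the part that bears it (a point fixed in the world has none). Each returns a list of dicts, best first, with "p" (0 to 1); they miss things now and then, are a little off and sometimes report something else, mostly with a low value. They report only what shows in the picture. A call takes as long as a camera call. They do not tell look-alikes from the thing itself.
- search_frame(camera, name): "location" ([column, row] in pixels, amid what is visible of it).
- cut_out(camera, name): "pixels" (480x640 bool, what is visible of it) and "location" ([column, row] in pixels, amid what is visible of it).
The state is a dict: "time": time; "joint_positions": joint angles; "joint_vel": joint speeds; "effort": joint torques, N m; "eef_pos": TCP position; "tool_rot": TCP orientation; "force": force on the tool from outside, world axes, zero at the start; "ft_torque": the same for the moment, N m; "opening": finger opening in m; "gripper_force": force on a finger pad.
Only numpy, scipy, OpenCV 4.12 (cv2) and the standard library are available. Lean on these libraries where they do the work, as an engineer would, in place of code of your own. Each camera call takes 0.05 s, during which the arm holds its last target. There are 200 camera calls.

### The job

With the scraper block, sweep all four filler chips off the drawer front on the spray turntable so that they drop to the bench, keeping the fingers off the chips and the primed front, and stand the block back on the bench clear of the turntable. Then take the red knob of the turntable's index lever and swing it counter-clockwise (seen from above) until you have felt exactly three clicks of the ratchet; it cannot be turned back, so stop there. Finish while holding the knob at the third click, without letting go, so that the table stays steady for the spray gun, and leave everything else on the bench where it is.

Things in the scene. Friction and masses are not known exactly. Their poses are not given: they have to be found in the camera images.
- turntable: grey fixed base, 110 mm in radius over its feet; origin on the bench on the vertical turning axis; x points at the pawl bracket (98 to 146 mm out, 58 mm high). Index ring, drawer front and lever turn on it as one piece, counter-clockwise only: 24 ratchet teeth, one click every 15 degrees; lever directions at clicks 1 to 4, in this frame: -95, -80, -65, -50 degrees
- drawer_front: cream primed drawer front, flat slab 240 (its x) x 170 (its y) x 19 mm (z), held centrally on the turntable by a suction cup and turning with it; origin at the slab's centre, which is on the turning axis 87.5 mm above the bench; face at 97 mm, underside at 78 mm.
- index_lever: steel bar, top 57 mm above the bench, from under the front out to an upright red knob, diameter 24 mm, 67 to 127 mm above the bench. Origin on the knob's axis, 100 mm above the bench, 180 mm from the turning axis and about 100 mm from the front's edge; x points radially outwards. It starts at -107.4 to -104.4 degrees in the turntable's frame, before the first click
- lever_knob (a point): centre of the red knob's grip (the lever's origin). Feel, pushing the knob slowly round: some 4 degrees almost free (about 1 N), then 8 to 9 degrees against a spring (3 to 6 N), then the click: the pawl drops and the lever itself kicks forward (up to 15 N on a hand that holds it back) over 2 to 3 degrees, left loose 4; then free again. Past a click it does not come back
- scraper: scraper block standing on the bench: black foot with a steel-edged blade 120 mm long (its x) x 28 mm (its y) x 16 mm high, and on it a central orange grip rib 76 x 22 mm (y) from 16 to 62 mm high; 0.18 kg; origin at the centre of its underside, z up. Grip the rib across its y.
- chip_1: loose chip of hardened dark grey filler, about 30 x 22 x 8 mm, 10 g; lies at the start on the drawer front's face; origin at the centre of its underside
- chip_2: loose chip of hardened dark grey filler, about 30 x 22 x 8 mm, 10 g; lies at the start on the drawer front's face; origin at the centre of its underside
- chip_3: loose chip of hardened dark grey filler, about 30 x 22 x 8 mm, 10 g; lies at the start on the drawer front's face; origin at the centre of its underside
- chip_4: loose chip of hardened dark grey filler, about 30 x 22 x 8 mm, 10 g; lies at the start on the drawer front's face; origin at the centre of its underside
- respirator: bystander: grey half-mask respirator with two black cartridges, about 90 x 190 mm, 65 mm high; origin at the centre of its underside
- tape_roll: bystander: roll of blue masking tape lying flat, 104 mm in diameter, 25 mm high; origin at the centre of its underside
- flat_brush: bystander: flat paint brush with wooden handle, 210 mm long (its x), 20 mm high; origin at mid length on the bench
- filling_knife: bystander: filling knife with black handle, 250 mm long (its x), 20 mm high; origin at mid length on the bench
- mixing_cup: bystander: white mixing cup, 76 mm in diameter, 85 mm high; origin at the centre of its underside
- filler_jar: bystander: grey filler jar with red cap, 84 mm in diameter, 85 mm high; origin at the centre of its underside
Mind the look-alikes: they are no part of the job. Several things look just like the scraper: the one meant starts farthest to the robot's right.

How it is judged:
On the way, in this order (a step that is already met when the one before it is completed fails the run):
1. all four chips are off the drawer front while the scraper block is in the fingers (height (world z) of each of chip_1, chip_2, chip_3, chip_4 below 0.06 m and contact force between the fingers and scraper above 1 N), for 0.1 s.
2. the scraper block stands on the bench, released (contact force between the fingers and scraper below 0.05 N and height (world z) of scraper below 0.035 m and linear speed of scraper below 0.05 m/s), for 0.2 s.
3. the fingers have moved the index lever on by its knob (distance of lever_knob from where it was at the start of the episode above 0.03 m and contact force between the fingers and index_lever above 2 N), for 0.1 s.
At the end, for the whole second after the job is handed in: Fingers hold the knob (over 2 N), lever still, from 1.7 degrees before to 9 past the third click; all chips below the front (under 60 mm); scraper released, at rest on the bench, over 130 mm from the turning axis (all of step 2 and x of lever_knob in the frame of turntable between 0.0711 and 0.1003 m and linear speed of index_lever below 0.02 m/s and contact force between the fingers and index_lever above 2 N and height (world z) of each of chip_1, chip_2, chip_3, chip_4 below 0.06 m and horizontal distance between scraper and turntable above 0.13 m); the arm keeps its last pose, push and grip.
It fails at once if the fingers touch a chip (more than 0.5 N) (contact force between the fingers and chip_1 above 0.5 N or contact force between the fingers and chip_2 above 0.5 N or contact force between the fingers and chip_3 above 0.5 N or contact force between the fingers and chip_4 above 0.5 N).
It fails at once if the robot touches the primed drawer front (more than 2 N) (contact force between any of the fingers, the arm and drawer_front above 2 N).
It fails at once if a bystander is moved more than 30 mm (distance of any of respirator, tape_roll, flat_brush, filling_knife, mixing_cup, filler_jar from where it was at the start of the episode above 0.03 m).
It also fails if it takes over 72 s, if anything falls off the work surface, if the arm or the gripper's body presses on something with over 40 N, if the wrist force passes 120 N, or if a joint passes its speed limit or range.

## Working session

There is one attempt and no reset: what is moved stays moved. The work goes in short steps, Python scripts to look and compute and a shell command to move; the robot and the scene stay as the last step left them, time stands still between calls to the robot, and variables do not carry over. Pictures are saved under pics/ and viewed, at most 10 in all, crops included, and the job is handed in when it is done.

```bash
mkdir -p pics; cat > h.py <<'E'
from cell import *
import numpy as np, cv2
from scipy.spatial.transform import Rotation as Rn
def ray(c,px,z):
    P=camera_params(c);R=np.array(P["R"]);t=np.array(P["t"])
    d=R.T@np.array([(px[0]-P["cx"])/P["fx"],(px[1]-P["cy"])/P["fy"],1]);o=-R.T@t
    return o+d*(z-o[2])/d[2]
def proj(c,X):
    P=camera_params(c);v=np.array(P["R"])@np.array(X)+np.array(P["t"])
    return np.array([P["fx"]*v[0]/v[2]+P["cx"],P["fy"]*v[1]/v[2]+P["cy"]])
def save(c,n):
    im=camera(c);cv2.imwrite(f"pics/{n}.png",im[:,:,::-1]);return im
E
python3 - <<'E'
from h import *
np.set_printoptions(precision=3,suppress=True)
s=sense();print(s)
for c in("scene","side"):
    P=camera_params(c);print(c,-np.array(P["R"]).T@np.array(P["t"]),P["fx"])
a=save("scene","s0");b=save("side","d0")
for c in("scene","side"):
  for n,z in(("scraper",.03),("drawer_front",.097),("lever_knob",.1),("chip_1",.1),("respirator",.03),("tape_roll",.02),("flat_brush",.01),("filling_knife",.01),("mixing_cup",.04),("filler_jar",.04),("turntable",.03)):
    for d in search_frame(c,n)[:5]:
        print(c,n,round(d["p"],2),np.array(d["location"]).round(),ray(c,d["location"],z)[:2])
E
```

```text
{'time': 0.0, 'joint_positions': array([1.212, 0.087, 0.175, 1.66 , 0.   , 1.571]), 'joint_vel': array([ 0.001, -0.001, -0.001, -0.   ,  0.001, -0.   ]), 'effort': array([ -0.001, -52.04 ,  46.479,   0.017,   0.   ,   0.   ]), 'eef_pos': array([0.193, 0.515, 0.256]), 'tool_rot': array([-0.56 , -3.091,  0.002]), 'force': array([-0.256,  0.167, -0.056]), 'ft_torque': array([ 0.027, -0.015,  0.015]), 'gripper_force': 0.0, 'opening': 0.0854160501615513}
scene [ 1.136 -0.197  0.993] 449.98172010328136
side [ 0.115 -0.952  0.778] 495.60064064022913
scene scraper 0.97 [411. 198.] [0.504 0.381]
scene scraper 0.75 [333. 217.] [0.479 0.153]
scene scraper 0.73 [498. 200.] [0.606 0.601]
scene scraper 0.66 [405. 156.] [0.356 0.449]
scene scraper 0.58 [ 97. 303.] [ 0.493 -0.467]
scene drawer_front 0.73 [319. 238.] [0.57 0.07]
scene lever_knob 0.95 [252. 235.] [ 0.501 -0.077]
scene chip_1 0.75 [316. 241.] [0.577 0.059]
scene chip_1 0.56 [335. 242.] [0.597 0.101]
scene chip_1 0.42 [310. 252.] [0.6   0.033]
scene respirator 0.72 [144. 336.] [ 0.62  -0.382]
scene tape_roll 0.89 [340. 167.] [0.311 0.25
[... 625 characters left out ...]
6]
side scraper 0.58 [296. 200.] [0.618 0.447]
side scraper 0.27 [354. 210.] [0.768 0.311]
side drawer_front 0.79 [320. 244.] [0.543 0.061]
side lever_knob 0.76 [311. 281.] [ 0.459 -0.089]
side chip_1 0.56 [300. 232.] [0.514 0.128]
side chip_1 0.48 [333. 231.] [0.6   0.105]
side chip_1 0.45 [343. 243.] [0.599 0.036]
side respirator 0.95 [441. 376.] [ 0.617 -0.395]
side respirator 0.56 [342. 243.] [0.644 0.139]
side tape_roll 0.97 [225. 253.] [0.324 0.226]
side flat_brush 0.85 [299. 198.] [0.644 0.492]
side filling_knife 0.93 [319. 408.] [ 0.366 -0.361]
side mixing_cup 0.96 [354. 210.] [0.759 0.293]
side filler_jar 0.84 [413. 416.] [ 0.508 -0.466]
side turntable 0.67 [321. 250.] [0.574 0.125]
```

```bash
python3 -c "
import cv2,numpy as np
a=cv2.imread('pics/s0.png');b=cv2.imread('pics/d0.png')
cv2.imwrite('pics/s0b.png',cv2.resize(a,(800,600)));cv2.imwrite('pics/d0b.png',cv2.resize(b,(800,600)))"
```

```text
(no output)
```

View pics/s0b.png

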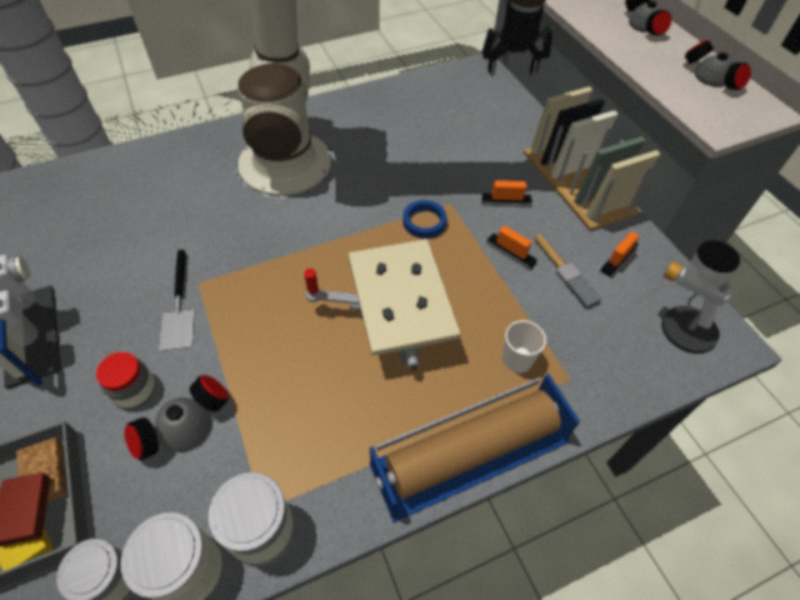

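View pics/d0b.png

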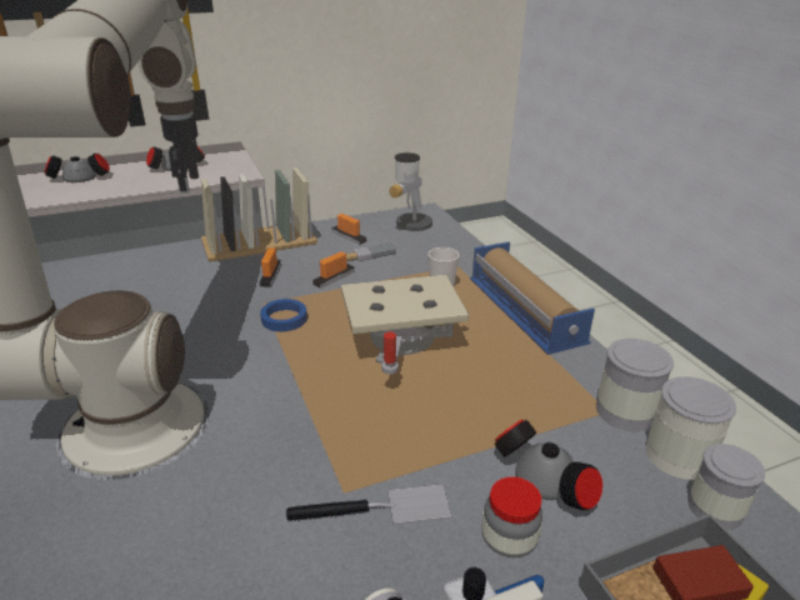

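The scene picture shows three scraper look-alikes, at scene px A (411,198), B (405,156) and C (498,200). In world y these are A 0.38, B 0.45 and C 0.60. A has the smallest y, so it is farthest to the robot's right and is the one meant. I'll confirm it in a crop and fit the models.

```bash
cat > fit.py <<'E'
from h import *
from scipy.optimize import minimize
def box(p,sx,sy,z0,z1):
    c,s=np.cos(p[2]),np.sin(p[2])
    return [(p[0]+c*x-s*y,p[1]+s*x+c*y,z) for x in(-sx/2,sx/2) for y in(-sy/2,sy/2) for z in(z0,z1)]
def hullmask(c,pts):
    m=np.zeros((480,640),np.uint8);q=np.array([proj(c,X) for X in pts])
    h=cv2.convexHull((q*16).round().astype(np.int32));cv2.fillConvexPoly(m,h,1,cv2.LINE_8,4);return m>0
def fit(masks,p0,dims):
    def cost(p):
        r=0
        for c,m in masks.items():
            h=hullmask(c,box(p,*dims));r+=1-(h&m).sum()/max((h|m).sum(),1)
        return r
    best=None
    for y in np.arange(-1.5,1.6,.26):
        r=minimize(cost,[*p0,y],method="Nelder-Mead",options=dict(initial_simplex=[[*p0,y],[p0[0]+.02,p0[1],y],[p0[0],p0[1]+.02,y],[*p0,y+.15]],xatol=1e-4,fatol=1e-4))
        if best is None or r.fun<best.fun:best=r
    return best.x,best.fun
def near(c,name,X):
    L=cut_out(c,name);q=proj(c,X)
    if not L: return None
    return min(L,key=lambda d:np.linalg.norm(np.array(d["location"])-q))["pixels"]
E
python3 - <<'E'
from fit import *
np.set_printoptions(precision=4,suppress=True)
mk={};md={}
for c in("scene","side"):
    im=camera(c);hsv=cv2.cvtColor(im,cv2.COLOR_RGB2HSV)
    q=proj(c,(.5,.38,.04)).astype(int);print(c,q)
    o=((hsv[:,:,0]>3)&(hsv[:,:,0]<16)&(hsv[:,:,1]>190)&(hsv[:,:,2]>90));w=np.zeros_like(o);w[q[1]-20:q[1]+20,q[0]-22:q[0]+22]=1
    n,l=cv2.connectedComponents((o&w).astype(np.uint8));
    k=max(range(1,n),key=lambda i:(l==i).sum());mk[c]=l==k
    md[c]=near(c,"drawer_front",(.56,.065,.09))
    # fill chips
    cs,_=cv2.findContours(md[c].astype(np.uint8),cv2.RETR_EXTERNAL,cv2.CHAIN_APPROX_NONE)
    f=np.zeros((480,640),np.uint8);cv2.drawContours(f,[max(cs,key=cv2.contourArea)],-1,1,-1);md[c]=f>0
    print(mk[c].sum(),md[c].sum())
    m=near(c,"lever_knob",(.49,-.08,.1));
    r=((hsv[:,:,0]<5)|(hsv[:,:,0]>172))&(hsv[:,:,1]>150)
    ys,xs=np.nonzero(m&r);cen=(xs.mean(),ys.mean());print("knob",cen,len(xs),ray(c,cen,.097),(xs.min(),xs.max(),ys.min(),ys.max()))
    if c=="scene":
        a=im[q[1]-50:q[1]+70,q[0]-100:q[0]+60,::-1].copy()
        cv2.imwrite("pics/crop1.png",cv2.resize(a,(800,600),interpolation=cv2.INTER_CUBIC))
print("scraper",fit(mk,(.5,.38),(.076,.022,.016,.062)))
print("front",fit(md,(.56,.065),(.24,.17,.078,.097)))
for c in md:
    L=cut_out(c,"chip_1")
    for d in L: print(c,round(d["p"],2),np.array(d["location"]).round(1),d["pixels"].sum(),ray(c,d["location"],.102)[:2])
E
```

```text
scene [410 194]
357 5736
knob (np.float64(248.62686567164178), np.float64(224.23134328358208)) 134 [ 0.4636 -0.0736  0.097 ] (np.int64(244), np.int64(253), np.int64(215), np.int64(234))
side [268 211]
3 3471
knob (np.float64(311.4816753926702), np.float64(277.5445026178011)) 191 [ 0.4664 -0.0717  0.097 ] (np.int64(307), np.int64(316), np.int64(266), np.int64(290))Traceback (most recent call last):
  File "<stdin>", line 21, in <module>
  File "fit.py", line 17, in fit
    r=minimize(cost,[*p0,y],method="Nelder-Mead",options=dict(initial_simplex=[[*p0,y],[p0[0]+.02,p0[1],y],[p0[0],p0[1]+.02,y],[*p0,y+.15]],xatol=1e-4,fatol=1e-4))
    res = _minimize_neldermead(fun, x0, args, callback, bounds=bounds,
                               **options)
    fxr = func(xr)
    fx = function(np.copy(x), *(wrapper_args + args))
  File "fit.py", line 13, in cost
    h=hullmask(c,box(p,*dims));r+=1-(h&m).sum()/max((h|m).sum(),1)
  File "fit.py", line 7, in hullmask
    m=np.zeros((480,640),np.uint8);q=np.array([proj(c,X) for X in pts])
                                               ~~~~^^^^^
  File "h.py", line 9, in proj
    P=camera_params(c);v=np.array(P["R"])@np.array(X)+np.array(P["t"])
ValueError: time passes only in moves, steps and waits
```

View pics/crop1.png

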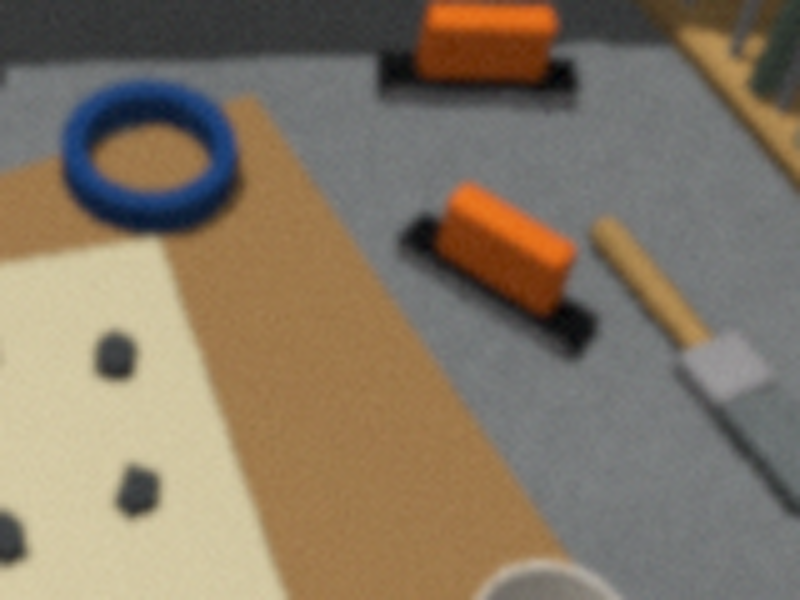

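The crop shows A, an orange rib on a black foot at crop (505,250). B is behind it at crop (485,40) and lies further to the robot's left, so A is confirmed. The fit needs cached camera parameters and a looser mask for the side camera.

```bash
sed -i 's/^import numpy as np, cv2/import numpy as np, cv2\nimport cell\n_C={}\ndef camera_params(c):\n    if c=="wrist": return cell.camera_params(c)\n    if c not in _C: _C[c]=cell.camera_params(c)\n    return _C[c]/' h.py
python3 - <<'E'
from fit import *
np.set_printoptions(precision=4,suppress=True)
mk={};md={}
for c in("scene","side"):
    im=camera(c);hsv=cv2.cvtColor(im,cv2.COLOR_RGB2HSV)
    q=proj(c,(.5,.38,.04)).astype(int)
    o=((hsv[:,:,0]>3)&(hsv[:,:,0]<14)&(hsv[:,:,1]>185)&(hsv[:,:,2]>70));w=np.zeros_like(o);w[q[1]-20:q[1]+20,q[0]-22:q[0]+22]=1
    n,l=cv2.connectedComponents((o&w).astype(np.uint8));
    k=max(range(1,n),key=lambda i:(l==i).sum());mk[c]=l==k
    md[c]=near(c,"drawer_front",(.56,.065,.09))
    cs,_=cv2.findContours(md[c].astype(np.uint8),cv2.RETR_EXTERNAL,cv2.CHAIN_APPROX_NONE)
    f=np.zeros((480,640),np.uint8);cv2.drawContours(f,[max(cs,key=cv2.contourArea)],-1,1,-1);md[c]=f>0
    print(c,mk[c].sum(),md[c].sum())
print("scraper",fit(mk,(.5,.38),(.076,.022,.016,.062)))
print("front",fit(md,(.56,.065),(.24,.17,.078,.097)), fit({"scene":md["scene"]},(.56,.065),(.24,.17,.078,.097)))
for c in md:
    for d in cut_out(c,"chip_1"): print(c,round(d["p"],2),np.array(d["location"]).round(1),d["pixels"].sum(),ray(c,d["location"],.102)[:2])
E
```

```text
scene 385 5710
side 9 3431
scraper (array([0.4927, 0.3823, 0.257 ]), np.float64(1.2157950840230751))
front (array([ 0.5533,  0.0814, -0.1861]), np.float64(0.14478412575360466)) (array([ 0.5522,  0.0805, -0.1942]), np.float64(0.049158473587735396))
scene 0.6 [333.8 241.3] 66 [0.5961 0.0975]
scene 0.5 [313.4 250.5] 87 [0.6011 0.0419]
scene 0.46 [331.7 216.8] 67 [0.5266 0.124 ]
side 0.52 [343.7 243.7] 76 [0.5969 0.0303]
side 0.37 [303.3 232.6] 47 [0.5197 0.1216]
```

```bash
python3 - <<'E'
from fit import *
np.set_printoptions(precision=4,suppress=True)
mk={}
for c in("scene","side"):
    im=cv2.imread(f"pics/{'s0' if c=='scene' else 'd0'}.png");hsv=cv2.cvtColor(im,cv2.COLOR_BGR2HSV)
    q=proj(c,(.497,.381,.04)).astype(int)
    if c=="side": print(q,hsv[q[1]-6:q[1]+8:3,q[0]-6:q[0]+8:3].tolist())
    o=((hsv[:,:,0]<16)&(hsv[:,:,1]>170)&(hsv[:,:,2]>60));w=np.zeros_like(o);w[q[1]-22:q[1]+22,q[0]-25:q[0]+25]=1
    n,l,st,ce=cv2.connectedComponentsWithStats((o&w).astype(np.uint8))
    k=max(range(1,n),key=lambda i:st[i,4]);mk[c]=l==k;print(c,st[k],ce[k])
for ks in (["scene"],["side"],["scene","side"]): print(ks,fit({k:mk[k] for k in ks},(.497,.381),(.076,.022,.016,.062)))
E
```

```text
scene [397 181  27  26 402] [410.3308 193.6642]
[267 211] [[[9, 35, 137], [13, 159, 184], [14, 184, 197], [14, 188, 191], [13, 186, 158]], [[14, 189, 200], [14, 189, 188], [12, 181, 151], [12, 170, 138], [12, 178, 130]], [[12, 180, 146], [12, 170, 138], [11, 169, 137], [12, 168, 132], [12, 174, 132]], [[12, 177, 141], [12, 177, 134], [11, 169, 134], [12, 175, 130], [13, 173, 130]], [[12, 179, 137], [12, 174, 133], [12, 173, 131], [12, 161, 125], [8, 77, 73]]]
side [257 202  19  20 213] [265.216 211.385]
['scene'] (array([ 0.4951,  0.3807, -2.8181]), np.float64(0.20238095238095233))
['side'] (array([0.4984, 0.398 , 0.785 ]), np.float64(0.3841642228739003))
['scene', 'side'] (array([0.4964, 0.3843, 0.6693]), np.float64(0.6575413223140495))
```

```bash
echo '[[[0.085, -0.04, -0.002, 0, 0, 0, 0], [0.085, -0.08, -0.004, 0, 0, 0, 0], [0.085, -0.12, -0.006, 0, 0, 0, 0], [0.085, -0.16, -0.01, 0, 0, 0, 0], [0.085, -0.2, -0.012, 0, 0, 0, 0]]]' > m.json && python3 -m creep m.json; echo '[[[0.085, -0.04, -0.002, 0, 0, 0, 0], [0.085, -0.08, -0.005, 0, 0, 0, 0], [0.085, -0.12, -0.007, 0, 0, 0, 0], [0.085, -0.13, -0.007, 0, 0, 0, 0], [0.085, -0.13, -0.007, 0, 0, 0, 0]]]' > m.json && python3 -m creep m.json
cat > wr.py <<'E'
from fit import *
np.set_printoptions(precision=4,suppress=True)
def scr(p0,name,z=0):
    im=save("wrist",name);P=cell.camera_params("wrist");import h;h._C["w"]=P
    hsv=cv2.cvtColor(im,cv2.COLOR_RGB2HSV)
    o=((hsv[:,:,0]<20)&(hsv[:,:,1]>150)&(hsv[:,:,2]>60)).astype(np.uint8)
    q=proj("w",(*p0,.04+z));n,l,st,ce=cv2.connectedComponentsWithStats(o)
    k=min([i for i in range(1,n) if st[i,4]>300],key=lambda i:np.linalg.norm(ce[i]-q));print(q,st[k],ce[k])
    print("fit",fit({"w":l==k},p0,(.076,.022,.016+z,.062+z)))
E
python3 -c "
from wr import *
s=sense();print(s['eef_pos'],s['tool_rot'],s['force']);P=cell.camera_params('wrist');print(-np.array(P['R']).T@np.array(P['t']))
scr((.495,.382),'w0')"
```

```text
time: 2.22
eef_pos: [0.3776, 0.4324, 0.2565]
tool_rot: [0.56, 3.091, 0.0]
force: [-0.3, 1.7, 0.7]
opening: 0.085
gripper_force: 0.0
time: 2.63
eef_pos: [0.4979, 0.3797, 0.2553]
tool_rot: [-0.566, -3.09, 0.002]
force: [-0.4, 0.2, 0.0]
opening: 0.0848
gripper_force: 0.0
[0.4979 0.3797 0.2553] [-0.5662 -3.0896  0.0016] [-0.4431  0.2338  0.0313]
[0.4359 0.404  0.3747]
[318.3408 221.0302] [ 287  182   72   73 2271] [322.8225 218.491 ]
fit (array([0.4928, 0.3869, 0.4277]), np.float64(0.06620065789473684))
```

View pics/w0.png

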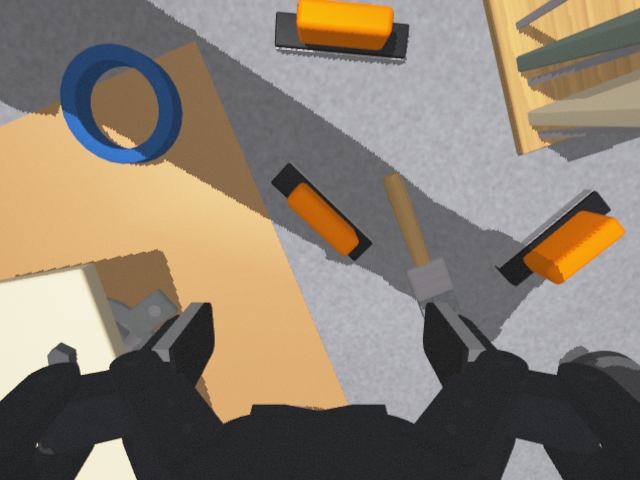

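The wrist view shows block A at px (322,218), with B at (345,25) and C at (575,245) as the look-alikes. The fit is good at (0.493, 0.387) with yaw 0.43. Next I'll work out the shift and turn.

```bash
cat >> h.py <<'E'
def go(pos,yax=None):
    """shift/turn in tool axes to put TCP at pos, tool straight down with y axis at angle yax (mod pi)"""
    s=sense();R=Rn.from_rotvec(s["tool_rot"]);d=R.inv().apply(np.array(pos)-s["eef_pos"]);out=[d.round(4)]
    if yax is not None:
        y=R.as_matrix()[:,1];a=np.arctan2(y[1],y[0]);e=(yax-a+np.pi/2)%np.pi-np.pi/2
        yy=a+e;Y=np.array([np.cos(yy),np.sin(yy),0]);Z=np.array([0,0,-1.]);G=Rn.from_matrix(np.column_stack([np.cross(Y,Z),Y,Z]))
        out.append((R.inv()*G).as_rotvec().round(4))
    print("tcp",s["eef_pos"].round(4),"F",s["force"].round(1),"q6",s["joint_positions"][5].round(2),"shift",*out,"open",round(s["opening"],4))
E
python3 -c "
from h import *
try: print(tcp_to_tips)
except Exception as e: print(e)
go((.4928,.3869,.16),.428+np.pi/2)
for x in ((304,214),(334,214),(337,242),(310,251)): print(ray('scene',x,.101)[:2])"
```

```text
0.025
tcp [0.4963 0.3806 0.2556] F [-0.5  0.4 -0.9] q6 1.02 shift [0.0054 0.0047 0.0956] [-5.000e-04 -1.000e-03 -7.891e-01] open 0.0848
[0.49057636 0.06397152]
[0.52013074 0.13338182]
[0.60034304 0.10401977]
[0.59862649 0.03417773]
```

```bash
echo '[[[0.085, 0.001, 0.001, 0.015, 0, 0, -0.12], [0.085, 0.002, 0.002, 0.03, 0, 0, -0.24], [0.085, 0.003, 0.003, 0.045, 0, 0, -0.36], [0.085, 0.004, 0.004, 0.06, 0, 0, -0.48], [0.085, 0.0054, 0.0047, 0.07, 0, 0, -0.6]]]' > m.json && python3 -m creep m.json; echo '[[[0.085, 0, 0, 0, 0, 0, -0.12], [0.085, 0, 0, 0, 0, 0, -0.189], [0.085, 0, 0, 0, 0, 0, -0.189]]]' > m.json && python3 -m creep m.json
python3 -c "
from wr import *
go((.4928,.3869,.16),.428+np.pi/2)
scr((.493,.387),'w1')
go((.4928,.3869,.05),.428+np.pi/2)"
```

```text
time: 3.1
eef_pos: [0.4902, 0.3885, 0.1851]
tool_rot: [0.39, -3.116, 0.001]
force: [0.1, 0.1, -0.0]
opening: 0.0848
gripper_force: 0.0
time: 3.35
eef_pos: [0.4904, 0.3886, 0.1865]
tool_rot: [0.678, -3.067, -0.0]
force: [-0.3, 0.8, -0.0]
opening: 0.0846
gripper_force: 0.0
tcp [0.4904 0.3886 0.1865] F [-0.3  0.8 -0. ] q6 0.23 shift [-0.0014 -0.0025  0.0265] [ 0.0002 -0.0002  0.0072] open 0.0846
[314.7712 241.1207] [ 296  192   32  107 3230] [312.026  244.7607]
fit (array([ 0.4961,  0.3865, -2.7034]), np.float64(0.05527932143901726))
tcp [0.4908 0.3885 0.1867] F [-0.1 -0.3 -0.3] q6 0.24 shift [-0.0012 -0.0023  0.1367] [0.0003 0.0002 0.0024] open 0.0851
```

```bash
python3 -c "
from h import *
go((.495,.3867,.05),.433+np.pi/2)"
```

```text
tcp [0.4908 0.3885 0.1867] F [-0.1 -0.3 -0.3] q6 0.24 shift [-0.0031 -0.0034  0.1367] [ 0.0003  0.0002 -0.0026] open 0.0851
```

```bash
echo '[[[0.085, -0.003, -0.0034, 0.035, 0, 0, 0], [0.085, -0.003, -0.0034, 0.07, 0, 0, 0], [0.085, -0.003, -0.0034, 0.1, 0, 0, 0], [0.085, -0.003, -0.0034, 0.125, 0, 0, 0], [0.085, -0.003, -0.0034, 0.137, 0, 0, 0]]]' > m.json && python3 -m creep m.json; echo '[[[0.085, 0, 0, 0, 0, 0, 0], [0.0, 0, 0, 0, 0, 0, 0], [0, 0, 0, 0, 0, 0, 0], [0, 0, 0, 0, 0, 0, 0], [0, 0, 0, 0, 0, 0, 0]]]' > m.json && python3 -m creep m.json; echo '[[[0, 0, 0, 0, 0, 0, 0], [0, 0, 0, 0, 0, 0, 0], [0, 0, 0, 0, 0, 0, 0], [0, 0, 0, 0, 0, 0, 0]]]' > m.json && python3 -m creep m.json
```

```text
time: 3.82
eef_pos: [0.4942, 0.3853, 0.0459]
tool_rot: [0.667, -3.066, 0.003]
force: [-0.4, -0.6, -0.0]
opening: 0.085
gripper_force: 0.0
time: 4.23
eef_pos: [0.4969, 0.3863, 0.0511]
tool_rot: [-0.67, 3.067, 0.002]
force: [-0.2, 0.2, 0.2]
opening: 0.0384
gripper_force: 0.0
time: 4.57
eef_pos: [0.4967, 0.3862, 0.0505]
tool_rot: [-0.67, 3.068, 0.001]
force: [-0.0, 0.3, 6.3]
opening: 0.0212
gripper_force: 59.7
```

```bash
echo '[[[0, 0, 0, -0.03, 0, 0, 0], [0, 0, 0, -0.07, 0, 0, 0], [0, 0, 0, -0.11, 0, 0, 0], [0, 0, 0, -0.14, 0, 0, 0], [0, 0, 0, -0.15, 0, 0, 0]]]' > m.json && python3 -m creep m.json; echo '[[[0, 0, 0, 0, 0, 0, 0]]]' > m.json && python3 -m creep m.json
python3 -c "
from h import *
go((.582,-.016,.2),-.19+np.pi/2)"
```

```text
time: 4.98
eef_pos: [0.4971, 0.3864, 0.2049]
tool_rot: [-0.669, 3.064, 0.004]
force: [1.3, 0.5, -2.5]
opening: 0.0212
gripper_force: 59.0
time: 5.07
eef_pos: [0.497, 0.3864, 0.2024]
tool_rot: [-0.669, 3.065, 0.003]
force: [-0.3, 1.5, -2.2]
opening: 0.0211
gripper_force: 59.0
tcp [0.497  0.3864 0.2024] F [-0.3  1.5 -2.2] q6 0.23 shift [ 0.0905 -0.4011  0.0015] [0.0025 0.0041 0.62  ] open 0.0211
```

```bash
echo '[[[0, 0.009, -0.04, 0, 0, 0, 0.12], [0, 0.018, -0.08, 0, 0, 0, 0.24], [0, 0.027, -0.12, 0, 0, 0, 0.36], [0, 0.036, -0.16, 0, 0, 0, 0.48], [0, 0.045, -0.2, 0, 0, 0, 0.6]]]' > m.json && python3 -m creep m.json; echo '[[[0, 0, 0, 0, 0, 0, 0]]]' > m.json && python3 -m creep m.json
python3 -c "
from h import *
go((.582,-.016,.2),-.19+np.pi/2)"
```

```text
time: 5.48
eef_pos: [0.5379, 0.1832, 0.1964]
tool_rot: [-0.275, -3.126, 0.002]
force: [1.3, 0.2, -1.7]
opening: 0.0209
gripper_force: 59.5
time: 5.57
eef_pos: [0.539, 0.179, 0.1967]
tool_rot: [-0.286, -3.126, 0.005]
force: [0.5, -0.2, -1.3]
opening: 0.0217
gripper_force: 59.7
tcp [0.539  0.179  0.1967] F [ 0.5 -0.2 -1.3] q6 0.5 shift [-0.0776 -0.184  -0.0028] [-0.0036 -0.0023  0.0076] open 0.0217
```

```bash
echo '[[[0, -0.0155, -0.037, 0, 0, 0, 0.008], [0, -0.031, -0.074, 0, 0, 0, 0.008], [0, -0.0465, -0.111, 0, 0, 0, 0.008], [0, -0.062, -0.148, 0, 0, 0, 0.008], [0, -0.0776, -0.184, 0, 0, 0, 0.008]]]' > m.json && python3 -m creep m.json; echo '[[[0, 0, 0, 0, 0, 0, 0], [0, 0, 0, 0, 0, 0, 0]]]' > m.json && python3 -m creep m.json
python3 -c "
from h import *
go((.582,-.016,.149),-.19+np.pi/2)
save('scene','s2');save('side','d2')
a=cv2.imread('pics/s2.png')[150:350,200:420];b=cv2.imread('pics/d2.png')[150:350,200:420]
cv2.imwrite('pics/c2.png',cv2.resize(np.hstack([a,b]),(800,364),interpolation=cv2.INTER_CUBIC))"
```

```text
time: 5.98
eef_pos: [0.5834, -0.0112, 0.1966]
tool_rot: [-0.278, -3.126, 0.0]
force: [1.2, 1.2, -2.2]
opening: 0.0214
gripper_force: 60.0
time: 6.15
eef_pos: [0.5835, -0.0113, 0.1964]
tool_rot: [-0.284, -3.125, 0.0]
force: [-0.3, 0.8, -1.6]
opening: 0.0216
gripper_force: 60.1
tcp [ 0.5835 -0.0113  0.1964] F [-0.3  0.8 -1.6] q6 0.16 shift [ 0.0005 -0.0048  0.0474] [-0.0007 -0.0039  0.0086] open 0.0216
```

View pics/c2.png

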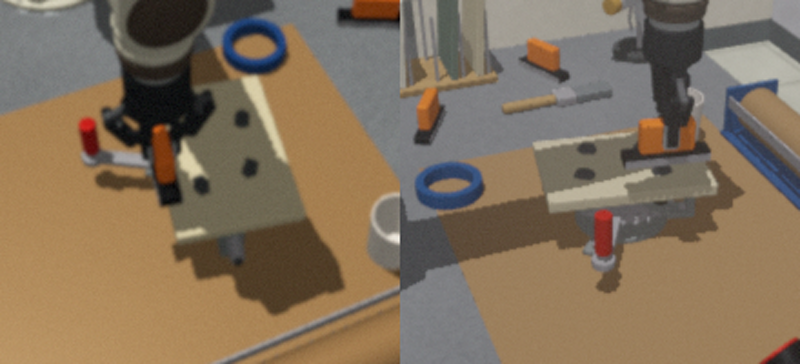

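The left half (scene) shows the block parallel to the front's near edge, with the chips ahead of it. The right half (side) shows all four chips lying on the face. Now lower and do sweep 1.

```bash
echo '[[[0, 0, -0.003, 0.015, 0, 0, 0.008], [0, 0, -0.005, 0.03, 0, 0, 0.008], [0, 0, -0.005, 0.042, 0, 0, 0.008], [0, 0, -0.005, 0.0475, 0, 0, 0.008], [0, 0, -0.005, 0.0475, 0, 0, 0.008]]]' > m.json && python3 -m creep m.json; echo '[[[0, 0, 0, 0, 0, 0, 0], [0, 0, 0, 0, 0, 0, 0]]]' > m.json && python3 -m creep m.json
python3 -c "
from h import *
go((.620,.180,.148),-.19+np.pi/2)"
```

```text
time: 6.67
eef_pos: [0.5823, -0.0131, 0.1499]
tool_rot: [-0.289, -3.125, 0.0]
force: [-0.0, 0.4, -2.4]
opening: 0.0214
gripper_force: 60.1
time: 6.83
eef_pos: [0.5835, -0.0138, 0.1526]
tool_rot: [0.29, 3.127, 0.0]
force: [-0.8, 0.5, -2.1]
opening: 0.0211
gripper_force: 60.1
tcp [ 0.5835 -0.0138  0.1526] F [-0.8  0.5 -2.1] q6 0.16 shift [-0.0002  0.1972  0.0046] [0.0002 0.001  0.0048] open 0.0211
```

```bash
echo '[[[0, 0, 0, 0.002, 0, 0, 0], [0, 0, 0, 0.003, 0, 0, 0], [0, 0, 0, 0.003, 0, 0, 0]]]' > m.json && python3 -m creep m.json; echo '[[[0, 0, 0, 0, 0, 0, 0]]]' > m.json && python3 -m creep m.json;  echo '[[[0, 0, 0, 0, 0, 0, 0]]]' > m.json && python3 -m creep m.json
```

```text
time: 7.08
eef_pos: [0.5833, -0.0142, 0.1489]
tool_rot: [0.291, 3.128, 0.0]
force: [0.4, 0.4, -1.8]
opening: 0.0214
gripper_force: 60.1
time: 7.17
eef_pos: [0.5833, -0.0142, 0.1489]
tool_rot: [0.292, 3.128, 0.0]
force: [0.1, -0.4, -2.0]
opening: 0.0215
gripper_force: 60.1
time: 7.25
eef_pos: [0.5832, -0.0142, 0.1489]
tool_rot: [0.292, 3.128, 0.0]
force: [0.0, 0.4, -2.1]
opening: 0.0215
gripper_force: 60.1
```

```bash
echo '[[[0, 0, 0.015, 0, 0, 0, 0], [0, 0, 0.03, 0, 0, 0, 0], [0, 0, 0.045, 0, 0, 0, 0], [0, 0, 0.06, 0, 0, 0, 0], [0, 0, 0.075, 0, 0, 0, 0]]]' > m.json && python3 -m creep m.json; echo '[[[0, 0, 0.015, 0, 0, 0, 0], [0, 0, 0.03, 0, 0, 0, 0], [0, 0, 0.045, 0, 0, 0, 0], [0, 0, 0.06, 0, 0, 0, 0], [0, 0, 0.075, 0, 0, 0, 0]]]' > m.json && python3 -m creep m.json; echo '[[[0, 0, 0.015, 0, 0, 0, 0], [0, 0, 0.03, 0, 0, 0, 0], [0, 0, 0.045, 0, 0, 0, 0], [0, 0, 0.048, 0, 0, 0, 0], [0, 0, 0.048, 0, 0, 0, 0]]]' > m.json && python3 -m creep m.json
python3 -c "
from h import *
go((.49,-.005,.19),-.19+np.pi/2)
save('scene','s3');save('side','d3')
a=cv2.imread('pics/s3.png')[150:350,200:420];b=cv2.imread('pics/d3.png')[150:350,200:420]
cv2.imwrite('pics/c3.png',cv2.resize(np.hstack([a,b]),(800,364),interpolation=cv2.INTER_CUBIC))"
```

```text
time: 7.67
eef_pos: [0.5973, 0.0607, 0.1489]
tool_rot: [0.291, 3.128, -0.0]
force: [0.4, -1.1, -2.3]
opening: 0.0215
gripper_force: 60.1
time: 8.08
eef_pos: [0.6111, 0.1349, 0.1487]
tool_rot: [-0.291, -3.128, 0.0]
force: [0.2, -0.4, -1.9]
opening: 0.0212
gripper_force: 60.1
time: 8.5
eef_pos: [0.6199, 0.1818, 0.1485]
tool_rot: [-0.289, -3.128, 0.0]
force: [0.4, 0.0, -2.1]
opening: 0.0213
gripper_force: 60.1
tcp [0.6199 0.1818 0.1485] F [ 0.4  0.  -2.1] q6 0.47 shift [ 0.0934 -0.2074 -0.0415] [-0.0002 -0.0003  0.0056] open 0.0213
```

View pics/c3.png

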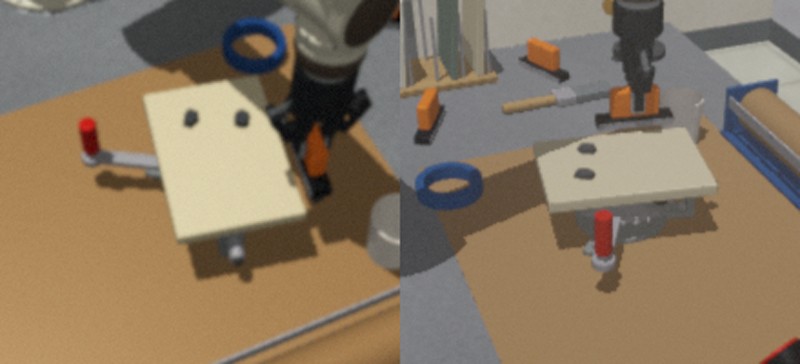

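The left half (scene) shows that the two chips on the right of the front are gone. Two remain on the left part, at crop (190,117) and (242,117), and the side view confirms it. Now sweep 2.

```bash
echo '[[[0, 0, 0, -0.025, 0, 0, 0], [0, 0.005, -0.01, -0.045, 0, 0, 0], [0, 0.022, -0.045, -0.045, 0, 0, 0], [0, 0.039, -0.08, -0.045, 0, 0, 0], [0, 0.056, -0.115, -0.045, 0, 0, 0]]]' > m.json && python3 -m creep m.json;echo '[[[0, 0.017, -0.035, 0, 0, 0, 0], [0, 0.034, -0.06, 0, 0, 0, 0], [0, 0.041, -0.076, 0, 0, 0, 0], [0, 0.041, -0.076, 0, 0, 0, 0]]]' > m.json && python3 -m creep m.json; echo '[[[0, 0, 0, 0, 0, 0, 0], [0, 0, 0, 0, 0, 0, 0]]]' > m.json && python3 -m creep m.json
python3 -c "
from h import *
go((.489,.012,.1487),-.19+np.pi/2)"
```

```text
time: 9.02
eef_pos: [0.5425, 0.0762, 0.1939]
tool_rot: [0.292, 3.127, -0.0]
force: [-0.0, -1.0, -2.1]
opening: 0.0215
gripper_force: 60.1
time: 9.35
eef_pos: [0.4871, 0.0077, 0.1947]
tool_rot: [0.297, 3.127, -0.001]
force: [0.0, 0.3, -2.4]
opening: 0.0213
gripper_force: 60.1
time: 9.52
eef_pos: [0.4894, 0.0104, 0.194]
tool_rot: [0.293, 3.127, 0.0]
force: [-0.3, -0.8, -2.2]
opening: 0.0212
gripper_force: 60.1
tcp [0.4894 0.0104 0.194 ] F [-0.3 -0.8 -2.2] q6 0.21 shift [0.0007 0.0015 0.0453] [0.0003 0.0008 0.0032] open 0.0212
```

```bash
echo '[[[0, 0, 0, 0.015, 0, 0, 0], [0, 0, 0, 0.03, 0, 0, 0], [0, 0, 0, 0.04, 0, 0, 0], [0, 0, 0, 0.044, 0, 0, 0], [0, 0, 0, 0.044, 0, 0, 0]]]' > m.json && python3 -m creep m.json;echo '[[[0, 0, 0, 0, 0, 0, 0], [0, 0, 0, 0, 0, 0, 0]]]' > m.json && python3 -m creep m.json
```

```text
time: 9.93
eef_pos: [0.4889, 0.011, 0.1487]
tool_rot: [-0.29, -3.126, 0.0]
force: [0.0, 0.6, -2.4]
opening: 0.0215
gripper_force: 60.3
time: 10.1
eef_pos: [0.4896, 0.0108, 0.1505]
tool_rot: [0.291, 3.127, 0.0]
force: [0.3, -0.5, -2.5]
opening: 0.0215
gripper_force: 60.2
```

```bash
echo '[[[0, 0, 0.015, 0.0015, 0, 0, 0], [0, 0, 0.03, 0.0015, 0, 0, 0], [0, 0, 0.045, 0.0015, 0, 0, 0], [0, 0, 0.06, 0.0015, 0, 0, 0], [0, 0, 0.075, 0.0015, 0, 0, 0]]]' > m.json && python3 -m creep m.json; echo '[[[0, 0, 0.015, 0, 0, 0, 0], [0, 0, 0.03, 0, 0, 0, 0], [0, 0, 0.045, 0, 0, 0, 0], [0, 0, 0.06, 0, 0, 0, 0], [0, 0, 0.075, 0, 0, 0, 0]]]' > m.json && python3 -m creep m.json; echo '[[[0, 0, 0.015, 0, 0, 0, 0], [0, 0, 0.03, 0, 0, 0, 0], [0, 0, 0.042, 0, 0, 0, 0], [0, 0, 0.042, 0, 0, 0, 0], [0, 0, 0.042, 0, 0, 0, 0]]]' > m.json && python3 -m creep m.json
python3 -c "
from h import *
go((.495,.3867,.2),.433+np.pi/2)
save('scene','s4');save('side','d4')
a=cv2.imread('pics/s4.png')[150:350,200:420];b=cv2.imread('pics/d4.png')[150:350,200:420]
cv2.imwrite('pics/c4.png',cv2.resize(np.hstack([a,b]),(800,364),interpolation=cv2.INTER_CUBIC))"
```

```text
time: 10.52
eef_pos: [0.5035, 0.0851, 0.1492]
tool_rot: [0.292, 3.127, 0.001]
force: [0.5, -0.7, -2.5]
opening: 0.0216
gripper_force: 60.1
time: 10.93
eef_pos: [0.5173, 0.159, 0.1491]
tool_rot: [0.292, 3.127, 0.001]
force: [0.5, -0.3, -2.4]
opening: 0.0212
gripper_force: 60.2
time: 11.35
eef_pos: [0.5246, 0.2, 0.1481]
tool_rot: [-0.29, -3.128, 0.001]
force: [0.5, -0.3, -2.4]
opening: 0.0216
gripper_force: 60.2
tcp [0.5246 0.2    0.1481] F [ 0.5 -0.3 -2.4] q6 0.55 shift [ 0.0634  0.1781 -0.052 ] [-3.000e-04 -5.000e-04 -6.176e-01] open 0.0216
```

View pics/c4.png

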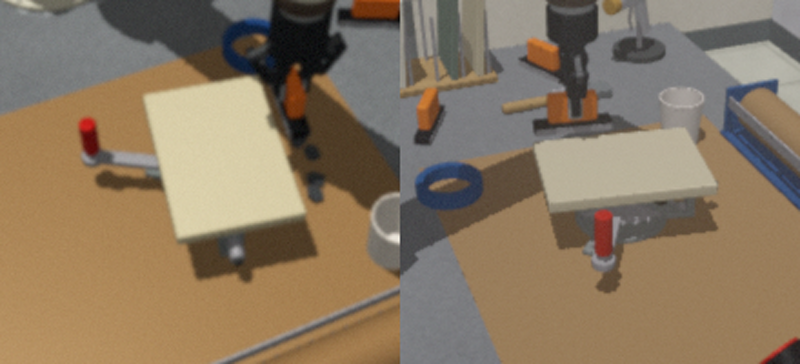

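In the left half (scene) the face is clean, with two chips on the mat at crop (312,152) and (316,187). The other two are probably hidden behind the block. Take the block back to where it stood.

```bash
echo '[[[0, 0, 0.01, -0.03, 0, 0, -0.12], [0, 0.01, 0.04, -0.05, 0, 0, -0.24], [0, 0.022, 0.08, -0.06, 0, 0, -0.36], [0, 0.035, 0.115, -0.06, 0, 0, -0.48], [0, 0.048, 0.15, -0.06, 0, 0, -0.6]]]' > m.json && python3 -m creep m.json; echo '[[[0, 0, 0, 0, 0, 0, 0], [0, 0, 0, 0, 0, 0, 0]]]' > m.json && python3 -m creep m.json
python3 -c "
from h import *
go((.495,.3867,.0505),.433+np.pi/2)"
```

```text
time: 11.87
eef_pos: [0.5054, 0.3566, 0.2097]
tool_rot: [-0.652, 3.071, 0.001]
force: [0.6, -0.8, -2.7]
opening: 0.0212
gripper_force: 60.0
time: 12.03
eef_pos: [0.5046, 0.3567, 0.2078]
tool_rot: [0.649, -3.073, 0.001]
force: [0.5, -0.9, -1.7]
opening: 0.0217
gripper_force: 60.2
tcp [0.5046 0.3567 0.2078] F [ 0.5 -0.9 -1.7] q6 0.2 shift [-0.0034  0.0314  0.1573] [-0.0003 -0.0007 -0.0167] open 0.0217
```

```bash
echo '[[[0, -0.003, 0.031, 0.01, 0, 0, -0.016], [0, -0.003, 0.031, 0.045, 0, 0, -0.016], [0, -0.003, 0.031, 0.08, 0, 0, -0.016], [0, -0.003, 0.031, 0.115, 0, 0, -0.016], [0, -0.003, 0.031, 0.14, 0, 0, -0.016]]]' > m.json && python3 -m creep m.json; echo '[[[0, 0, 0, 0.006, 0, 0, 0], [0, 0, 0, 0.01, 0, 0, 0], [0, 0, 0, 0.012, 0, 0, 0], [0, 0, 0, 0.012, 0, 0, 0]]]' > m.json && python3 -m creep m.json;echo '[[[0, 0, 0, 0.002, 0, 0, 0], [0, 0, 0, 0.002, 0, 0, 0]]]' > m.json && python3 -m creep m.json
```

```text
time: 12.45
eef_pos: [0.495, 0.3829, 0.0652]
tool_rot: [0.666, -3.068, 0.002]
force: [1.4, -0.1, -3.0]
opening: 0.0215
gripper_force: 60.1
time: 12.78
eef_pos: [0.4964, 0.3852, 0.0581]
tool_rot: [-0.669, 3.067, 0.001]
force: [-0.6, 0.4, -2.0]
opening: 0.0211
gripper_force: 60.1
time: 12.95
eef_pos: [0.4961, 0.3855, 0.0556]
tool_rot: [-0.67, 3.067, 0.001]
force: [-0.9, -0.2, -1.5]
opening: 0.0209
gripper_force: 60.1
```

```bash
echo '[[[0, 0, 0, 0.002, 0, 0, 0], [0, 0, 0, 0.004, 0, 0, 0], [0, 0, 0, 0.004, 0, 0, 0], [0, 0, 0, 0.004, 0, 0, 0]]]' > m.json && python3 -m creep m.json; echo '[[[0, 0, 0, 0.001, 0, 0, 0], [0, 0, 0, 0.001, 0, 0, 0], [0, 0, 0, 0.001, 0, 0, 0]]]' > m.json && python3 -m creep m.json
```

```text
time: 13.28
eef_pos: [0.4956, 0.3854, 0.0505]
tool_rot: [-0.671, 3.069, 0.0]
force: [1.1, 0.2, -0.4]
opening: 0.0212
gripper_force: 60.4
time: 13.53
eef_pos: [0.4956, 0.3854, 0.0505]
tool_rot: [-0.67, 3.068, 0.001]
force: [-2.2, -1.6, 6.8]
opening: 0.021
gripper_force: 61.4
```

```bash
echo '[[[0.08, 0, 0, 0, 0, 0, 0], [0.08, 0, 0, 0, 0, 0, 0], [0.08, 0, 0, 0, 0, 0, 0], [0.08, 0, 0, 0, 0, 0, 0], [0.08, 0, 0, 0, 0, 0, 0]]]' > m.json && python3 -m creep m.json;  echo '[[[0.08, 0, 0, -0.02, 0, 0, 0], [0.08, 0, 0, -0.06, 0, 0, 0], [0.08, 0, 0, -0.1, 0, 0, 0], [0.08, 0, 0, -0.14, 0, 0, 0], [0.08, 0, 0, -0.17, 0, 0, 0]]]' > m.json && python3 -m creep m.json; echo '[[[0.08, 0, 0, 0, 0, 0, 0]]]' > m.json && python3 -m creep m.json
python3 - <<'E'
from wr import *
scr((.496,.386),'w5')
s=save("scene","s5");save("side","d5")
for c in("scene","side"):
    for d in cut_out(c,"chip_1"): print(c,round(d["p"],2),np.array(d["location"]).round(1),ray(c,d["location"],.006)[:2])
    hsv=cv2.cvtColor(camera(c),cv2.COLOR_RGB2HSV);m=near(c,"lever_knob",(.464,-.073,.097))
    r=((hsv[:,:,0]<5)|(hsv[:,:,0]>172))&(hsv[:,:,1]>150)
    ys,xs=np.nonzero(m&r);print(c,ray(c,(xs.mean(),ys.mean()),.097))
go((.464,-.073,.2))
a=cv2.imread('pics/s5.png')[120:370,180:480];b=cv2.imread('pics/d5.png')[120:370,180:480]
cv2.imwrite('pics/c5.png',cv2.resize(np.hstack([a,b]),(800,333),interpolation=cv2.INTER_CUBIC))
E
```

```text
time: 13.95
eef_pos: [0.4954, 0.3852, 0.0491]
tool_rot: [0.67, -3.069, 0.0]
force: [0.4, 0.4, 0.5]
opening: 0.0793
gripper_force: 0.0
time: 14.37
eef_pos: [0.4955, 0.3853, 0.223]
tool_rot: [-0.67, 3.067, 0.002]
force: [0.9, -0.5, -0.7]
opening: 0.08
gripper_force: 0.0
time: 14.45
eef_pos: [0.4968, 0.3862, 0.227]
tool_rot: [-0.669, 3.06, 0.007]
force: [1.0, 1.5, 1.1]
opening: 0.08
gripper_force: 0.0
[317.7686 227.4017] [ 303  178   29   94 2526] [317.6409 224.3931]
fit (array([0.4928, 0.3847, 0.4407]), np.float64(0.05787901418969377))
scene 0.6 [375.6 255.6] [0.6217 0.2103]
scene 0.46 [373.1 244.1] [0.587  0.2213]
scene 0.44 [370.2 233.2] [0.5524 0.2308]
scene 0.39 [364.3 229.3] [0.5346 0.2221]
scene [ 0.4636 -0.0737  0.097 ]
side 0.44 [310.2 278.9] [0.5079 0.0414]
side [ 0.4662 -0.0712  0.097 ]
tcp [0.4952 0.385  0.2182] F [0.5 1.2 0.5] q6 0.23 shift [ 0.2193 -0.4032  0.0187] open 0.0799
```

View pics/c5.png

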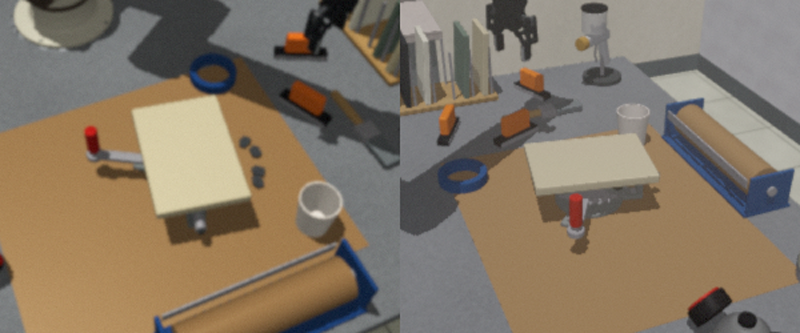

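All four chips now lie on the mat in the left half, at crop (245,142), (255,152), (258,170) and (258,183), and the block stands on its own at (305,100). Next is the knob at (0.465,-0.0725). Its distance from the axis measures 0.177 against 0.180 given, so it checks out.

```bash
echo '[[[0.08, 0.019, -0.035, 0, 0, 0, -0.12], [0.08, 0.038, -0.07, 0, 0, 0, -0.24], [0.08, 0.057, -0.105, 0, 0, 0, -0.36], [0.08, 0.076, -0.14, 0, 0, 0, -0.48], [0.08, 0.095, -0.175, 0, 0, 0, -0.6]]]' > m.json && python3 -m creep m.json; echo '[[[0.08, 0, 0, 0, 0, 0, 0]]]' > m.json && python3 -m creep m.json
python3 -c "
from h import *
go((.465,-.0725,.2),np.radians(-29.8))"
```

```text
time: 15.32
eef_pos: [0.4815, 0.1857, 0.2188]
tool_rot: [1.552, -2.731, 0.0]
force: [0.1, 0.2, 0.2]
opening: 0.0802
gripper_force: 0.0
time: 15.4
eef_pos: [0.4815, 0.1824, 0.2196]
tool_rot: [1.553, -2.73, 0.002]
force: [-1.2, 0.1, 0.3]
opening: 0.0798
gripper_force: 0.0
tcp [0.4815 0.1824 0.2196] F [-1.2  0.1  0.3] q6 -0.67 shift [ 0.2275 -0.116   0.02  ] [-0.0008 -0.0013 -0.0162] open 0.0798
```

```bash
echo '[[[0.08, 0.036, -0.018, 0, 0, 0, -0.016], [0.08, 0.072, -0.037, 0, 0, 0, -0.016], [0.08, 0.108, -0.055, 0, 0, 0, -0.016], [0.08, 0.144, -0.074, 0, 0, 0, -0.016], [0.08, 0.18, -0.092, 0, 0, 0, -0.016]]]' > m.json && python3 -m creep m.json; echo '[[[0.08, 0.035, -0.018, 0, 0, 0, 0], [0.08, 0.047, -0.024, 0, 0, 0, 0], [0.08, 0.047, -0.024, 0, 0, 0, 0], [0.08, 0.047, -0.024, 0, 0, 0, 0]]]' > m.json && python3 -m creep m.json
python3 - <<'E'
from wr import *
im=save("wrist","w6");import h;h._C["w"]=cell.camera_params("wrist")
hsv=cv2.cvtColor(im,cv2.COLOR_RGB2HSV);r=(((hsv[:,:,0]<6)|(hsv[:,:,0]>172))&(hsv[:,:,1]>150)&(hsv[:,:,2]>60)).astype(np.uint8)
n,l,st,ce=cv2.connectedComponentsWithStats(r);q=proj("w",(.465,-.0725,.097))
k=min([i for i in range(1,n) if st[i,4]>200],key=lambda i:np.linalg.norm(ce[i]-q));print(q,ce[k],st[k])
from scipy.optimize import minimize
th=np.linspace(0,6.28,24,endpoint=False)
def cost(p):
    m=hullmask("w",[(p[0]+.012*np.cos(t),p[1]+.012*np.sin(t),z) for t in th for z in(.067,.127)]);return 1-(m&(l==k)).sum()/(m|(l==k)).sum()
b=minimize(cost,[.465,-.0725],method="Nelder-Mead",options=dict(initial_simplex=[[.465,-.0725],[.475,-.0725],[.465,-.0625]]));print(b.x,b.fun)
go((*b.x,.106),np.radians(-29.8))
E
```

```text
time: 15.82
eef_pos: [0.4673, -0.0158, 0.2191]
tool_rot: [-1.566, 2.724, 0.0]
force: [1.3, 0.7, 0.2]
opening: 0.0801
gripper_force: 0.0
time: 16.15
eef_pos: [0.4648, -0.0674, 0.219]
tool_rot: [1.562, -2.725, -0.001]
force: [-0.6, -0.3, -0.6]
opening: 0.0803
gripper_force: 0.0
[314.2256 240.7951] [313.3149 246.1824] [ 295  220   37   52 1486]
[ 0.4651 -0.0726] 0.1294669009958992
tcp [ 0.4649 -0.0666  0.2191] F [ 0.6 -0.1  0.7] q6 -1.19 shift [ 0.0051 -0.0033  0.1131] [ 0.0005  0.0002 -0.0081] open 0.0801
```

View pics/w6.png

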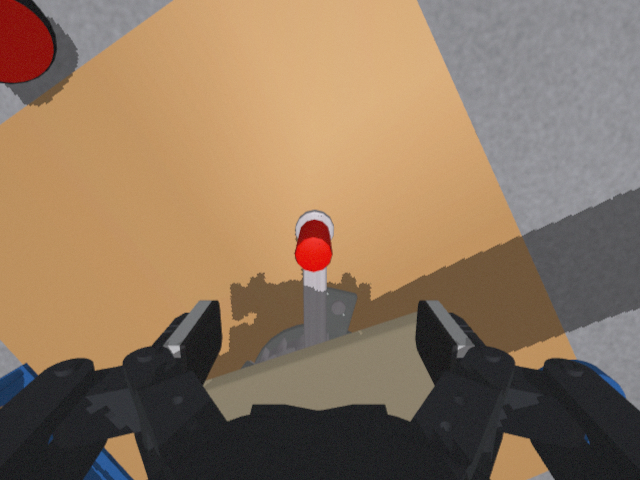

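The wrist view shows the knob at px (313,247) with the lever running straight down, so the tool is aligned radially. Descend and grip.

```bash
echo '[[[0.08, 0.005, -0.0033, 0.03, 0, 0, 0], [0.08, 0.005, -0.0033, 0.06, 0, 0, 0], [0.08, 0.005, -0.0033, 0.09, 0, 0, 0], [0.08, 0.005, -0.0033, 0.108, 0, 0, 0], [0.08, 0.005, -0.0033, 0.113, 0, 0, 0]]]' > m.json && python3 -m creep m.json; echo '[[[0.08, 0, 0, 0, 0, 0, 0], [0.08, 0, 0, 0, 0, 0, 0]]]' > m.json && python3 -m creep m.json
python3 -c "
from h import *
go((.4651,-.0726,.106),np.radians(-29.8))"
```

```text
time: 16.62
eef_pos: [0.4638, -0.0712, 0.1028]
tool_rot: [1.566, -2.719, -0.005]
force: [0.1, 0.3, 0.5]
opening: 0.0802
gripper_force: 0.0
time: 16.78
eef_pos: [0.4658, -0.0721, 0.1073]
tool_rot: [-1.567, 2.722, -0.001]
force: [0.2, 0.0, 0.9]
opening: 0.0805
gripper_force: 0.0
tcp [ 0.4658 -0.0721  0.1073] F [0.2 0.  0.9] q6 -1.2 shift [0.0007 0.0004 0.0013] [-0.0007  0.0004 -0.006 ] open 0.0805
```

```bash
echo '[[[0, 0, 0, 0, 0, 0, 0], [0, 0, 0, 0, 0, 0, 0], [0, 0, 0, 0, 0, 0, 0], [0, 0, 0, 0, 0, 0, 0], [0, 0, 0, 0, 0, 0, 0]]]' > m.json && python3 -m creep m.json; echo '[[[0, 0, 0, 0, 0, 0, 0], [0, 0, 0, 0, 0, 0, 0], [0, 0, 0, 0, 0, 0, 0]]]' > m.json && python3 -m creep m.json
python3 -c "
from h import *
go((.4651,-.0726,.106),np.radians(-29.8))"
```

```text
time: 17.2
eef_pos: [0.4656, -0.073, 0.107]
tool_rot: [-1.565, 2.723, -0.001]
force: [-1.0, 0.6, 0.9]
opening: 0.0227
gripper_force: 58.6
time: 17.45
eef_pos: [0.4656, -0.073, 0.107]
tool_rot: [-1.565, 2.723, -0.001]
force: [-1.5, -0.1, 6.3]
opening: 0.0228
gripper_force: 58.6
tcp [ 0.4656 -0.073   0.107 ] F [-1.5 -0.1  6.3] q6 -1.2 shift [-0.0001  0.0006  0.001 ] [-0.001   0.0004 -0.0073] open 0.0228
```

```bash
cat > m.py <<'E'
from h import *
s=sense();p=s["eef_pos"]-np.array([.5545,.083,0]);a=np.arctan2(p[1],p[0]);t=np.array([-np.sin(a),np.cos(a)]);u=np.array([np.cos(a),np.sin(a)])
y=Rn.from_rotvec(s["tool_rot"]).as_matrix()[:,1]
print("ang %.2f r %.4f yaw %.2f Ft %.1f Fr %.1f"%(np.degrees(a),np.hypot(*p[:2]),np.degrees(np.arctan2(y[1],y[0])),s["force"][:2]@t,s["force"][:2]@u))
E
python3 m.py
for i in 1; do :; done
echo '[[[0, 0, -0.0031, 0, 0, 0, -0.0175], [0, -0.0001, -0.0063, 0, 0, 0, -0.0349], [0, -0.0003, -0.0094, 0, 0, 0, -0.0524], [0, -0.0004, -0.0126, 0, 0, 0, -0.0698]]]' > m.json && python3 -m creep m.json >/dev/null; python3 m.py
echo '[[[0, 0, -0.0031, 0, 0, 0, -0.0175], [0, -0.0001, -0.0063, 0, 0, 0, -0.0349]]]' > m.json && python3 -m creep m.json >/dev/null; python3 m.py
echo '[[[0, 0, -0.0031, 0, 0, 0, -0.0175], [0, -0.0001, -0.0063, 0, 0, 0, -0.0349]]]' > m.json && python3 -m creep m.json >/dev/null; python3 m.py
echo '[[[0, 0, -0.0031, 0, 0, 0, -0.0175], [0, -0.0001, -0.0063, 0, 0, 0, -0.0349]]]' > m.json && python3 -m creep m.json >/dev/null; python3 m.py
```

```text
ang -119.68 r 0.1796 yaw 149.78 Ft -1.2 Fr 0.8
ang -115.78 r 0.1797 yaw 153.83 Ft -5.1 Fr -0.9
ang -113.84 r 0.1798 yaw 155.83 Ft -6.2 Fr -0.8
ang -111.86 r 0.1798 yaw 157.83 Ft -6.3 Fr -1.0
ang -109.89 r 0.1799 yaw 159.82 Ft -6.5 Fr -1.1
```

```bash

echo '[[[0, 0, -0.0031, 0, 0, 0, -0.0175]]]' > m.json && python3 -m creep m.json >/dev/null; python3 m.py
echo '[[[0, 0, -0.0031, 0, 0, 0, -0.0175]]]' > m.json && python3 -m creep m.json >/dev/null; python3 m.py
echo '[[[0, 0, -0.0031, 0, 0, 0, -0.0175]]]' > m.json && python3 -m creep m.json >/dev/null; python3 m.py
echo '[[[0, 0, -0.0031, 0, 0, 0, -0.0175]]]' > m.json && python3 -m creep m.json >/dev/null; python3 m.py
echo '[[[0, 0, -0.0031, 0, 0, 0, -0.0175]]]' > m.json && python3 -m creep m.json >/dev/null; python3 m.py
echo '[[[0, 0, -0.0031, 0, 0, 0, -0.0175]]]' > m.json && python3 -m creep m.json >/dev/null; python3 m.py
```

```text
ang -108.92 r 0.1799 yaw 160.83 Ft -7.5 Fr -1.5
ang -107.26 r 0.1799 yaw 161.84 Ft 12.7 Fr -0.6
ang -106.53 r 0.1799 yaw 162.86 Ft -2.1 Fr -1.3
ang -105.68 r 0.1800 yaw 163.85 Ft -1.9 Fr -1.7
ang -104.72 r 0.1800 yaw 164.85 Ft -1.1 Fr -1.7
ang -103.73 r 0.1800 yaw 165.85 Ft -0.8 Fr -2.4
```

Click 1 came at about -108.2°. That puts click 2 near -93 and click 3 near -78.

```bash

echo '[[[0, 0, -0.0031, 0, 0, 0, -0.0175], [0, -0.0001, -0.0063, 0, 0, 0, -0.0349], [0, -0.0003, -0.0094, 0, 0, 0, -0.0524], [0, -0.0004, -0.0126, 0, 0, 0, -0.0698]]]' > m.json && python3 -m creep m.json >/dev/null; python3 m.py
echo '[[[0, 0, -0.0031, 0, 0, 0, -0.0175], [0, -0.0001, -0.0063, 0, 0, 0, -0.0349], [0, -0.0003, -0.0094, 0, 0, 0, -0.0524], [0, -0.0004, -0.0126, 0, 0, 0, -0.0698]]]' > m.json && python3 -m creep m.json >/dev/null; python3 m.py
echo '[[[0, 0, -0.0031, 0, 0, 0, -0.0175]]]' > m.json && python3 -m creep m.json >/dev/null; python3 m.py
echo '[[[0, 0, -0.0031, 0, 0, 0, -0.0175]]]' > m.json && python3 -m creep m.json >/dev/null; python3 m.py
echo '[[[0, 0, -0.0031, 0, 0, 0, -0.0175]]]' > m.json && python3 -m creep m.json >/dev/null; python3 m.py
echo '[[[0, 0, -0.0031, 0, 0, 0, -0.0175]]]' > m.json && python3 -m creep m.json >/dev/null; python3 m.py
echo '[[[0, 0, -0.0031, 0, 0, 0, -0.0175]]]' > m.json && python3 -m creep m.json >/dev/null; python3 m.py
```

```text
ang -99.89 r 0.1802 yaw 169.85 Ft -5.8 Fr -3.1
ang -95.97 r 0.1803 yaw 173.84 Ft -7.0 Fr -2.8
ang -95.00 r 0.1803 yaw 174.85 Ft -6.8 Fr -2.8
ang -94.04 r 0.1803 yaw 175.85 Ft -6.9 Fr -2.7
ang -92.40 r 0.1803 yaw 176.88 Ft 14.4 Fr -2.7
ang -91.63 r 0.1804 yaw 177.89 Ft -1.7 Fr -3.2
ang -90.79 r 0.1804 yaw 178.88 Ft -1.7 Fr -3.3
```

Click 2 came at about -93.3°, so click 3 should be near -78.3.

```bash

echo '[[[0, 0, -0.0031, 0, 0, 0, -0.0175], [0, -0.0001, -0.0063, 0, 0, 0, -0.0349], [0, -0.0003, -0.0094, 0, 0, 0, -0.0524], [0, -0.0004, -0.0126, 0, 0, 0, -0.0698], [0, -0.0007, -0.0157, 0, 0, 0, -0.0873]]]' > m.json && python3 -m creep m.json >/dev/null; python3 m.py
echo '[[[0, 0, -0.0031, 0, 0, 0, -0.0175], [0, -0.0001, -0.0063, 0, 0, 0, -0.0349], [0, -0.0003, -0.0094, 0, 0, 0, -0.0524], [0, -0.0004, -0.0126, 0, 0, 0, -0.0698], [0, -0.0007, -0.0157, 0, 0, 0, -0.0873]]]' > m.json && python3 -m creep m.json >/dev/null; python3 m.py
echo '[[[0, 0, -0.0031, 0, 0, 0, -0.0175]]]' > m.json && python3 -m creep m.json >/dev/null; python3 m.py
echo '[[[0, 0, -0.0031, 0, 0, 0, -0.0175]]]' > m.json && python3 -m creep m.json >/dev/null; python3 m.py
echo '[[[0, 0, -0.0031, 0, 0, 0, -0.0175]]]' > m.json && python3 -m creep m.json >/dev/null; python3 m.py
```

```text
ang -85.94 r 0.1805 yaw -176.13 Ft -5.9 Fr -2.9
ang -81.10 r 0.1806 yaw -171.15 Ft -6.7 Fr -2.8
ang -80.15 r 0.1806 yaw -170.15 Ft -6.4 Fr -3.2
ang -79.18 r 0.1807 yaw -169.15 Ft -6.6 Fr -2.7
ang -77.57 r 0.1807 yaw -168.10 Ft 14.4 Fr -4.1
```

Third click felt. Ease on 2° to relax the push, then check and hand in.

```bash

echo '[[[0, 0, -0.0031, 0, 0, 0, -0.0175], [0, -0.0001, -0.0063, 0, 0, 0, -0.0349], [0, -0.0001, -0.0063, 0, 0, 0, -0.0349], [0, -0.0001, -0.0063, 0, 0, 0, -0.0349], [0, -0.0001, -0.0063, 0, 0, 0, -0.0349]]]' > m.json && python3 -m creep m.json; python3 m.py
python3 - <<'E'
from wr import *
save("scene","s7");save("side","d7")
for c in("scene","side"):
    hsv=cv2.cvtColor(camera(c),cv2.COLOR_RGB2HSV)
    for n,z in(("chip_1",.006),("scraper",.03)):
        for d in search_frame(c,n)[:5]: print(c,n,round(d["p"],2),np.array(d["location"]).round(),ray(c,d["location"],z)[:2])
a=cv2.imread('pics/s7.png')[120:370,180:480];b=cv2.imread('pics/d7.png')[120:370,180:480]
cv2.imwrite('pics/c7.png',cv2.resize(np.hstack([a,b]),(800,333),interpolation=cv2.INTER_CUBIC))
E
```

```text
time: 21.37
eef_pos: [0.5987, -0.0922, 0.1071]
tool_rot: [-2.472, 1.937, -0.001]
force: [0.9, 2.8, 6.1]
opening: 0.0225
gripper_force: 61.0
ang -75.84 r 0.1807 yaw -166.15 Ft 1.5 Fr -2.5
scene chip_1 0.57 [374. 256.] [0.6203 0.2078]
scene chip_1 0.41 [373. 248.] [0.5982 0.2151]
scene scraper 0.78 [408. 153.] [0.346  0.4652]
scene scraper 0.72 [496. 202.] [0.6087 0.5925]
scene scraper 0.61 [411. 196.] [0.4982 0.3837]
side chip_1 0.17 [441. 380.] [ 0.6291 -0.3861]
side scraper 0.79 [217. 214.] [0.3511 0.445 ]
side scraper 0.65 [281. 184.] [0.6121 0.5848]
side scraper 0.59 [268. 217.] [0.4945 0.3689]
```

View pics/c7.png

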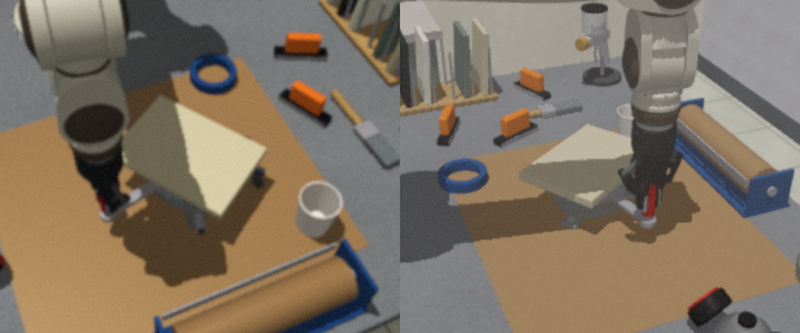

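The picture shows the clean front turned about 44° and the knob held, at left crop (105,210). The block is standing at (305,98) and the chips are on the mat by (258,175), partly under the front. The lever is at -75.8°, about 2.4° past click 3 and inside the allowed window. Hand in.

```bash
python3 -c "
from cell import *
print(sign_off())"
```

```text
the job is handed in; nothing more can be done
None
```

I handed the job in at about 21 s: all four chips are swept to the bench, the scraper is back where it stood, and I'm still holding the knob about 2.4° past the third click; the hand-in gave no verdict.

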